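# Tap a bottle to the middle of the balance pan and tare it

## Task

The small brown bottle with the black cap stands at the edge of the balance's little round pan, where it weighs false: without gripping or lifting it, nudge it with light fingertip taps, low on its body, until its whole foot is inside the dark ring engraved at the middle of the pan, and take the fingers off it. Only then press the green key on the front of the balance to tare it, and let the key come up again. Do not tip the bottle, lean on the pan, press the black key or shift the things standing beside the balance.

Things in the scene. Friction and masses are not known exactly. Their poses are not given: they have to be found in the camera images.
- oil_bottle: Small brown bottle, black screw cap, loose, 42 to 84 g: cylinder 28 mm in diameter up to 50 mm, then a 16 mm wide cap, 62 mm high in all. Origin: centre of its underside, z up along it. Starts upright on the pan, 19 to 24 mm off centre in any direction, overhanging the edge. It slides if pushed low, tips if pushed high or hit hard; over 6 N of contact counts as hitting or gripping it.
- pan_centre (a point): Centre of the top of the balance's round steel weighing pan, z up: a flat disc 66 mm in diameter, 5 mm thick, no rim; it sits on a springy cone and leans up to 2.5 degrees under an off-centre load; its top is about 68 mm above the bench and 12 mm above the white deck of the balance around it. A dark ring of 20 mm inner radius (40 mm diameter) is engraved round it.
- pan (a joint): How far the pan is pressed down, m: about 0.5 mm under the bottle, overload stop at 2.5 mm. Spring 2.4 N per mm; pressing it beyond 2 mm (about 4 N by hand) is leaning on it.
- balance: White and grey top-pan laboratory balance, 244 x 190 mm, fixed. Origin on the bench under the pan's centre; x to its back, y to its left (seen from its front), z up. Deck 56 mm high, 80 mm before and behind the pan's centre and 88 mm to either side; in front a panel 44 mm high with a black display up to 58 mm high at x -0.121 m and a key on each side of it.
- tare_key_top (a point): Centre of the top of the green tare key, a round spring key 24 mm in diameter at the right of the front panel (balance frame x -0.118, y -0.068 m); pressed straight down. Up, its top is 63 mm over the bench, 8 mm over its round grey housing (40 mm in diameter). The display's edge is 27 mm from its centre.
- tare_key (a joint): Travel of the green key, m: 0 up, 0.004 fully down at 4 N; it tares beyond 0.0025 and springs back up.
- power_key (a joint): Travel of the black power key at the left of the front panel (balance frame x -0.118, y +0.068 m), m: 0 up, 0.004 fully down. To be left alone.
- stain_bottle: Brown bottle with a blue cap, 34 mm in diameter, 74 mm high, standing on the bench to the right of the balance. Origin at the centre of its underside. A bystander.
- objective_can: Black screw canister, 35 mm in diameter, 62 mm high, standing on the bench to the right of the balance. Origin at the centre of its underside. A bystander.
- cover_glass_box: Small white carton, 30 x 52 x 24 mm, lying on the bench to the left of the balance. Origin at the centre of its underside. A bystander.

How it is judged:
By the outcome, as a careful person would: the job done as asked, in the order asked, and still so for the second after the job is handed in, with the robot touching nothing.
It also fails if it takes over 58 s, if anything falls off the work surface, if the arm or the gripper's body presses on something with over 40 N, if the wrist force passes 120 N, or if a joint passes its speed limit or range.

## Robot

A 6-joint arm with a two-finger parallel gripper is mounted at the origin on a cart in front of the work surface, level with it; the furniture and walls round the work are solid. World frame = base frame: x ahead of the robot, y to its left, z up, the work surface at z = 0. Lengths are in m, angles in degrees, forces in N, time in s.
With the tool pointing down it reaches from about 0.25 to 0.725 m from the base axis. Payload 9.7 kg.
Tool frame: the origin (TCP) lies at the very end of the fingers, on their centre line; the grasp point (between the pads) lies 19 mm behind it; z points along the fingers, y is the line along which they close (so a half turn about z gives the same grasp; the last joint's range is limited). The gripper opens to 85 mm and grips with 20 to 120 N. Pads are 22 mm wide; open, the fingers measure 114 mm over their backs; the gripper's body (76 mm by 85 mm) begins 54 mm behind the grasp point. The pads swing forward as they close: fully open they stand 13 mm farther back than shut.
Start: joints at [66.75, 4.979, 10.078, 95.1, 0, 90], TCP at [0.217, 0.505, 0.202] pointing down, gripper open.
Joint ranges: [-179.16, 179.16], [-48.56, 103.87], [-65.8, 70.77], [-126.05, 130.52], [-82.76, 87.17], [-180, 180]. Speed limits (degrees/s): [127.2, 127.2, 147.25, 180, 180, 180].

## Interface

Orientations are given as [roll, pitch, yaw] about the fixed x, y, z axes, in that order (R = Rz(yaw) Ry(pitch) Rx(roll)).
In Python, from workcell import bot gives the robot as it stands.
- The arm moves only by the tool arm_command, never from a script. Its argument "series" is a list of rows, each a list of 4 numbers: the shift along the tool's x, y, z in m, then the turn about the tool's z in rad. A call has exactly 5 rows; each row is the pose to reach, as a shift and turn from the pose commanded when the call began, along the tool's axes at that moment; what a row does not reach only later rows make up. A row lasts 1/10 s, in which the tool goes at most 50 mm and 8.59 degrees, less where a joint would pass 70% of its speed; a pose out of reach is approached as far as the arm can. A call with a gripper value outside its range is refused whole. "hand" is the finger opening in m, from 0 to 0.0854, set as the call begins (left out, the last holds). The fingers move at their own pace and stop on an object; "grip_force" is the grip in N (left out, the last holds). Time passes only in rows, so rows that repeat a pose let the fingers close, or fill a call up. It gives the time, the measured TCP pose, the force, the opening and the grip force at its end, in the units of the state.
- bot.get_obs(): the state, without advancing time (a new reading comes with each control period).
- bot.camera(name): name is "scene" or "top" or "wrist"; returns a dict with "color" (400x640x3 uint8, blue, green, red), "camera_matrix" (3x3 intrinsics, pixels), "xyz" and "orientation" of the camera in the world; the wrist camera has in their place "T_tool_cam" (4x4, takes a point from camera to tool coordinates, whose origin is the TCP and whose axes are the flange's). Camera axes: x right, y up, looking along -z (the intrinsics and any distortion apply to the point x, -y, -z); pixel columns grow to the right and rows downward; lengths in m; the calibration is good to about 2 mm. A picture is of the moment at which its call begins: read the wrist's pose just before it. There is no depth.
- bot.job_done(): hands the job in; it is judged then, once.
Trained networks look in the newest picture that a camera, given by its name, has taken for a name from the list of things; names that differ only in an ending like _2 or _b are one class to them, and where a whole thing is asked for, a point or a joint stands for the part that bears it (a point fixed in the world has none). Each returns a list of dicts, best first, with "confidence" (0 to 1); they miss things now and then, are a little off and sometimes report something else, mostly with a low value. They report only what shows in the picture. A call takes as long as a camera call.
- bot.find_in(camera, target): "location" ([column, row] in pixels, amid what is visible of it).
- bot.mark_of(camera, target): "location" ([column, row] in pixels: a listed point, or the origin of a listed thing).
The state is a dict: "time": time; "q": joint angles; "qd": joint speeds; "joint_efforts": joint torques, N m; "ee_pos": TCP position; "tcp_rot": TCP orientation; "wrist_force": force on the tool from outside, world axes, zero at the start; "torque": the same for the moment, N m; "opening": finger opening in m; "grasp_force": force on a finger pad.
Only numpy, scipy, OpenCV 4.12 (cv2) and the standard library are available. Lean on these libraries where they do the work, as an engineer would, in place of code of your own. Each camera call takes 0.05 s, during which the arm holds its last target. There are 200 camera calls.

## Working session

There is one attempt and no reset: what is moved stays moved. The work goes in short steps, Python scripts to look and compute and a tool call to move; the robot and the scene stay as the last step left them, time stands still between calls to the robot, and variables do not carry over. Pictures are saved under pics/ and viewed, at most 10 in all, crops included, and the job is handed in when it is done.

Besides the shell and the picture viewer there is one more tool, called after "Emit:" as name(argument=value, ...) on one line, values as JSON. arm_command: Moves the arm, as the interface text tells. Its arguments: {"type":"object","properties":{"series":{"type":"array"},"hand":{"type":"number"},"grip_force":{"type":"number"}},"required":["series"]}

```bash
mkdir -p pics; ls
cat > h.py <<'E'
import numpy as np, cv2
from scipy.spatial.transform import Rotation as R
from workcell import bot
def cam(name):
    o=bot.get_obs(); c=bot.camera(name)
    K=np.array(c["camera_matrix"])
    if "T_tool_cam" in c:
        T=np.eye(4);T[:3,:3]=R.from_euler('xyz',o["tcp_rot"],degrees=True).as_matrix();T[:3,3]=o["ee_pos"]
        T=T@np.array(c["T_tool_cam"])
    else:
        T=np.eye(4);q=np.array(c["orientation"]);T[:3,:3]=q if q.shape==(3,3) else R.from_euler('xyz',q,degrees=True).as_matrix() if q.size==3 else R.from_quat(q).as_matrix()
        T[:3,3]=c["xyz"]
    return c,K,T
def ray(K,T,px):
    d=np.linalg.inv(K)@[px[0],px[1],1]; d=T[:3,:3]@[d[0],-d[1],-d[2]]
    return T[:3,3],d
def atz(K,T,px,z):
    o,d=ray(K,T,px); return o+d*(z-o[2])/d[2]
def proj(K,T,p):
    v=T[:3,:3].T@(np.array(p)-T[:3,3]); v=K@[v[0],-v[1],-v[2]]; return v[:2]/v[2]
E
python3 - <<'E'
from h import *
print(bot.get_obs())
for n in ["top","scene"]:
    c,K,T=cam(n); cv2.imwrite(f"pics/{n}0.png",c["color"]); print(n,K.tolist(),c["xyz"],c["orientation"],[k for k in c])
    for t,z in [("oil_bottle",.068),("pan_centre",.068),("tare_key_top",.063),("balance",0),("stain_bottle",0),("objective_can",0),("cover_glass_box",0)]:
        for m in bot.mark_of(n,t)[:2]: print(t,m["location"],round(m["confidence"],2),atz(K,T,m["location"],z).round(4))
E
```

```text
pics
{'time': 0.0, 'q': array([ 6.67493138e+01,  5.01019920e+00,  1.00339791e+01,  9.50999108e+01,
       -8.39966949e-04,  9.00008341e+01]), 'qd': array([-0.06901706,  0.03979115,  0.05277925,  0.12525641,  0.03132188,
        0.07593309]), 'joint_efforts': array([-1.37311476e-03, -5.20390999e+01,  4.64795673e+01,  1.65329967e-02,
        6.44509214e-05,  6.40984268e-06]), 'ee_pos': array([0.21701111, 0.50507871, 0.20178749]), 'tcp_rot': array([-1.79923869e+02,  8.41074472e-04,  1.56748481e+02]), 'wrist_force': array([ 0.14889134,  0.1399843 , -0.181005  ]), 'torque': array([ 0.01582035, -0.02744371,  0.02470486]), 'grasp_force': 0.0, 'opening': 0.08565457223274167}
top [[421.63157647560666, 0.0, 321.36652729212307], [0.0, 421.63157647560666, 197.22309003401242], [0.0, 0.0, 1.0]] [ 0.41053073 -0.01359925  0.89170071] [ 11.31312806   1.9048964  -90.07209126] ['color', 'camera_matrix', 'xyz', 'orientation']
oil_bottle [351.2, 180.1] 0.55 [ 0.61   -0.0463  0.068 ]
oil_bottle [342.4, 182.0] 0.45 [ 0.6062 -0.0286  0.068 ]
pan_centre [342.0, 173.0] 0.61 [ 0.6248 -0.028   0.068 ]
pan_centr
[... 395 characters left out ...]
_glass_box [265.5, 170.3] 0.86 [0.6503 0.1385 0.    ]
scene [[434.88394403828124, 0.0, 316.25451042484605], [0.0, 434.88394403828124, 192.5142901856716], [0.0, 0.0, 1.0]] [ 0.20797751 -0.54081705  0.70876329] [ 46.32698323  -0.43443833 -34.00237824] ['color', 'camera_matrix', 'xyz', 'orientation']
oil_bottle [342.1, 205.1] 0.8 [ 0.6109 -0.048   0.068 ]
pan_centre [339.0, 198.6] 0.81 [ 0.6169 -0.0289  0.068 ]
tare_key_top [302.4, 236.7] 0.7 [ 0.4983 -0.071   0.063 ]
balance [337.5, 220.7] 0.6 [ 0.6163 -0.0292  0.    ]
stain_bottle [381.2, 283.6] 0.64 [ 0.5895 -0.2099  0.    ]
objective_can [335.6, 293.8] 0.76 [ 0.5025 -0.1795  0.    ]
cover_glass_box [311.2, 175.6] 0.53 [0.6509 0.1285 0.    ]
```

View pictures.

```bash
cat >> h.py <<'E'
def shift(target,yaw=None):
    o=bot.get_obs(); M=R.from_euler('xyz',o["tcp_rot"],degrees=True)
    print("shift",M.inv().apply(np.array(target)-o["ee_pos"]).round(4), "yaw",o["tcp_rot"][2].round(1))
E
python3 - <<'E'
from h import *
a=cv2.imread("pics/top0.png")[120:280,230:450];b=cv2.imread("pics/scene0.png")[140:320,230:450]
cv2.imwrite("pics/c0.png",cv2.resize(np.vstack([a,b])[:, :],None,fx=1.75,fy=1.75,interpolation=cv2.INTER_CUBIC))
shift([.56,-.03,.30])
c=bot.camera("wrist");print(c["T_tool_cam"],c["camera_matrix"])
E
```

```text
shift [-0.5264 -0.3565 -0.0975] yaw 156.8
[[ 1.28294488e-04  9.61374210e-01  2.75244641e-01  6.94241028e-02]
 [ 9.99999712e-01 -3.29244258e-04  6.83873396e-04 -9.07433129e-04]
 [ 7.48080963e-04  2.75244474e-01 -9.61373975e-01 -1.72659832e-01]
 [ 0.00000000e+00  0.00000000e+00  0.00000000e+00  1.00000000e+00]] [[290.67910282   0.         318.03944165]
 [  0.         290.67910282 192.47702657]
 [  0.           0.           1.        ]]
```

View pics/c0.png

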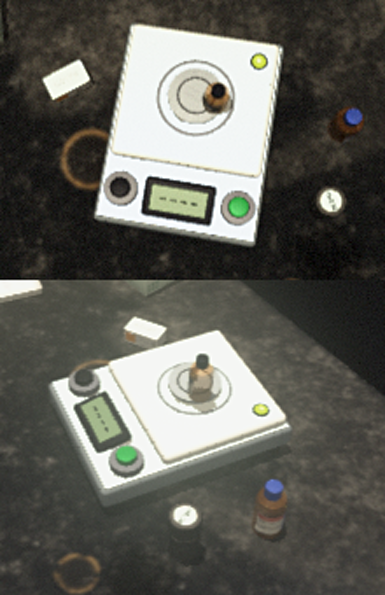

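Run:
```python
from h import *
shift([.580,-.12,.2])
```

```text
shift [-0.5803 -0.4313  0.0025] yaw 156.7
```

Emit:
arm_command(series=[[-0.03,-0.022,0,0],[-0.065,-0.049,0,0],[-0.1,-0.076,0,0],[-0.137,-0.103,0,0],[-0.174,-0.13,0,0]], hand=0)

```text
time: 1.35
ee_pos: [0.3261, 0.3157, 0.2026]
tcp_rot: [180.0, 0.0, 156.8]
wrist_force: [0.7, 0.3, 0.9]
opening: 0.0125
grasp_force: 0.0
```

Emit:
arm_command(series=[[-0.038,-0.028,0,0],[-0.076,-0.056,0,0],[-0.114,-0.085,0,0],[-0.152,-0.113,0,0],[-0.19,-0.141,0,0]])

```text
time: 1.85
ee_pos: [0.4452, 0.1108, 0.2028]
tcp_rot: [180.0, 0.0, 156.7]
wrist_force: [1.0, 1.2, 0.2]
opening: 0.0001
grasp_force: 0.0
```

Emit:
arm_command(series=[[-0.038,-0.028,0,0],[-0.076,-0.056,0,0],[-0.114,-0.085,0,0],[-0.15,-0.111,0,0],[-0.18,-0.135,0,0]])

```text
time: 2.35
ee_pos: [0.5575, -0.0847, 0.2023]
tcp_rot: [-180.0, 0.0, 156.7]
wrist_force: [-0.4, 0.0, -0.0]
opening: 0.0002
grasp_force: 0.0
```

Emit:
arm_command(series=[[-0.02,-0.012,0,0],[-0.036,-0.025,0,0],[-0.036,-0.025,0,0],[-0.036,-0.025,0,0],[-0.036,-0.025,0,0]])

```text
time: 2.85
ee_pos: [0.5796, -0.1189, 0.2027]
tcp_rot: [180.0, 0.0, 156.8]
wrist_force: [0.1, 0.2, -0.0]
opening: 0.0001
grasp_force: 0.0
```

```bash
cat >> h.py <<'E'
def look(n,ts=("oil_bottle","pan_centre","tare_key_top","balance")):
    c,K,T=cam(n); Z=dict(oil_bottle=.068,pan_centre=.068,tare_key_top=.063,balance=0)
    for t in ts:
        for m in bot.mark_of(n,t)[:2]: print(n,t,m["location"],round(m["confidence"],2),atz(K,T,m["location"],Z[t]).round(4))
    return c,K,T
E
python3 - <<'E'
from h import *
o=bot.get_obs(); print(o["time"],o["ee_pos"],o["tcp_rot"],o["q"],o["opening"],o["wrist_force"])
c,K,T=look("wrist"); cv2.imwrite("pics/w1.png",c["color"])
E
```

```text
2.85 [ 0.57959139 -0.11891063  0.20269077] [1.79990561e+02 1.64922570e-03 1.56781243e+02] [-1.15988082e+01  1.08551819e+01  1.66400556e+01  9.57813571e+01
  8.91310087e-03  1.16199490e+01] 8.446406406764581e-05 [ 0.05204976  0.17388533 -0.02225454]
wrist oil_bottle [386.5, 181.1] 0.68 [ 0.6137 -0.0537  0.068 ]
wrist pan_centre [413.0, 179.2] 0.83 [ 0.6231 -0.0266  0.068 ]
wrist pan_centre [326.0, 84.9] 0.71 [ 0.4971 -0.0761  0.068 ]
wrist tare_key_top [324.8, 85.1] 0.88 [ 0.4965 -0.077   0.063 ]
wrist balance [394.3, 168.4] 0.56 [ 0.6233 -0.0301  0.    ]
```

View pics/w1.png

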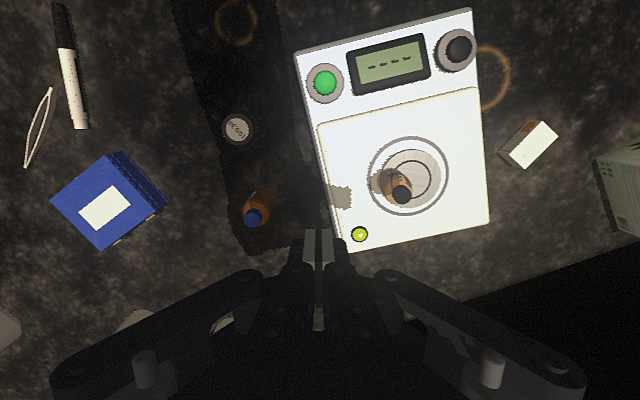

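```bash
cat >> h.py <<'E'
def overlay(c,K,T,circs,box,f,name):
    x0,y0,x1,y1=box
    im=cv2.resize(c["color"][y0:y1,x0:x1],None,fx=f,fy=f,interpolation=cv2.INTER_CUBIC)
    for p,r,col in circs:
        a=np.linspace(0,2*np.pi,60)
        P=np.array([(proj(K,T,[p[0]+r*np.cos(t),p[1]+r*np.sin(t),p[2]])-[x0,y0]+.5)*f for t in a])
        cv2.polylines(im,[P.round().astype(int)],True,col,1)
    cv2.imwrite(name,im)
E
python3 - <<'E'
from h import *
c,K,T=cam("wrist"); print(atz(K,T,(401,195),.130))
P=(.622,-.027); B=(.612,-.050)
overlay(c,K,T,[((*P,.068),.033,(0,0,255)),((*P,.068),.02,(0,0,255)),((*B,.068),.014,(0,255,0)),((*B,.130),.008,(255,0,0)),((.4965,-.077,.063),.012,(0,0,255))],(295,45,465,235),3.1,"pics/w2.png")
E
```

```text
[ 0.6110358 -0.0541869  0.13     ]
```

View pics/w2.png

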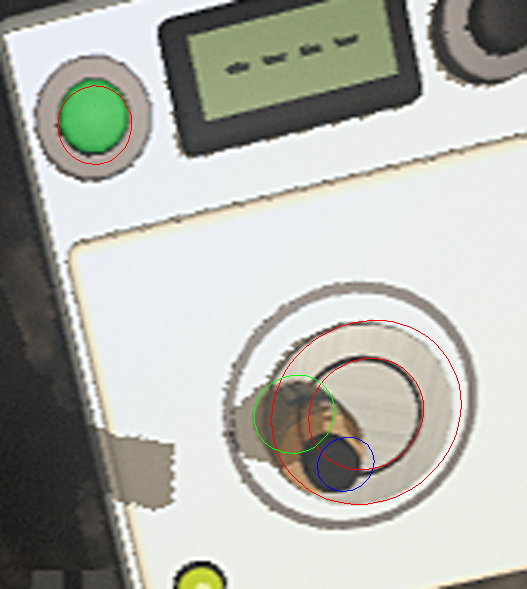

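Run:
```python
from h import *
shift([.612,-.0515,.2])
shift([.622,-.027,.2])
```

```text
shift [-0.003   0.0749  0.0028] yaw 156.8
shift [-0.0025  0.1013  0.0028] yaw 156.8
```

Emit:
arm_command(series=[[0,0.025,0,0],[-0.002,0.05,0,0],[-0.003,0.07,0.01,0],[-0.003,0.075,0.03,0],[-0.003,0.075,0.04,0]], hand=0.056)

```text
time: 3.65
ee_pos: [0.612, -0.0508, 0.1608]
tcp_rot: [-180.0, -0.1, 156.8]
wrist_force: [0.2, -0.3, -0.5]
opening: 0.0556
grasp_force: 0.0
```

Run:
```python
from h import *
o=bot.get_obs(); print(o["time"],o["ee_pos"],o["opening"])
c,K,T=look("wrist",("oil_bottle","pan_centre"))
P=(.622,-.027); e=o["ee_pos"]
M=R.from_euler('xyz',o["tcp_rot"],degrees=True).as_matrix()
B=(.612,-.0505)
L=[((*P,.068),.033,(0,0,255)),((*P,.068),.02,(0,0,255)),((*B,.068),.014,(0,255,0)),((*B,.130),.008,(255,0,0))]
overlay(c,K,T,L,(190,120,450,320),3,"pics/w3.png")
```

```text
3.65 [ 0.61200084 -0.05080936  0.16080366] 0.0556061177058793
wrist oil_bottle [318.6, 186.7] 0.94 [ 0.6125 -0.0517  0.068 ]
wrist pan_centre [345.3, 187.6] 0.97 [ 0.6232 -0.0288  0.068 ]
```

View pics/w3.png

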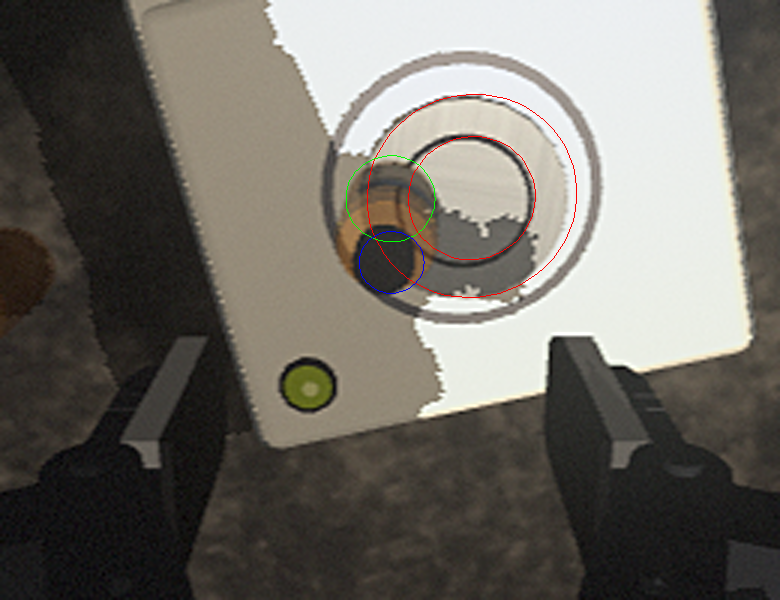

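Emit:
arm_command(series=[[0,0,0.025,0],[0,0,0.05,0],[0,0,0.07,0],[0,0,0.083,0],[0,0,0.088,0]])

```text
time: 4.3
ee_pos: [0.6119, -0.0523, 0.0741]
tcp_rot: [-180.0, -0.0, 156.7]
wrist_force: [-0.1, -0.1, -0.3]
opening: 0.0559
grasp_force: 0.0
```

Run:
```python
from h import *
o=bot.get_obs(); print(o["time"],o["ee_pos"],o["opening"],o["wrist_force"])
c,K,T=look("wrist",("oil_bottle","pan_centre"))
P=(.622,-.0285); B=(.612,-.051)
shift((*P,.073))
L=[((*P,.068),.02,(0,0,255)),((*B,.068),.014,(0,255,0)),((*B,.130),.008,(255,0,0))]
overlay(c,K,T,L,(190,120,450,320),3,"pics/w4.png")
```

```text
4.3 [ 0.61189963 -0.05232047  0.07405139] 0.055942713773690776 [-0.13375064 -0.12851598 -0.34202549]
wrist oil_bottle [321.8, 223.5] 0.68 [ 0.6152 -0.0522  0.068 ]
wrist pan_centre [359.9, 218.8] 0.9 [ 0.6221 -0.0279  0.068 ]
shift [0.0007 0.0254 0.0025] yaw 156.7
```

View pics/w4.png

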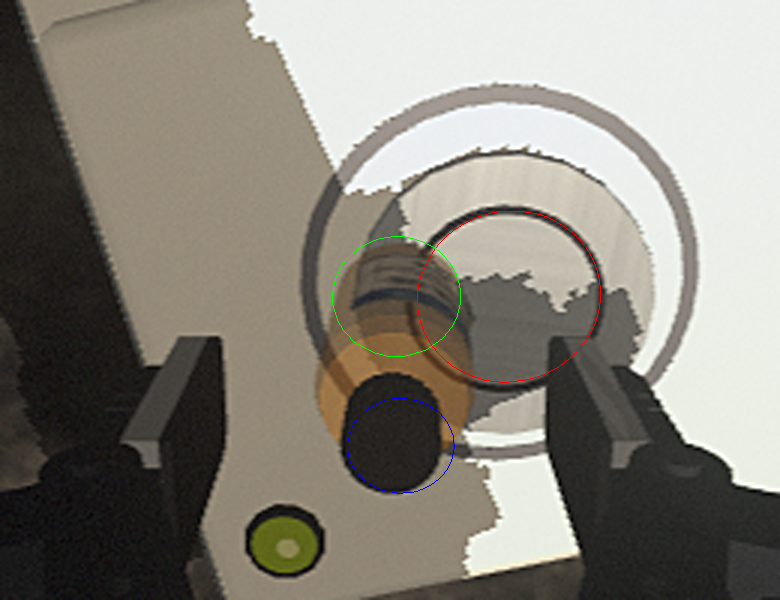

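Emit:
arm_command(series=[[0,0.002,0,0],[0,0.004,0,0],[0,0.006,0,0],[0,0.008,0,0],[0,0.01,0,0]])

```text
time: 4.95
ee_pos: [0.6163, -0.0425, 0.0746]
tcp_rot: [180.0, 0.0, 156.8]
wrist_force: [-0.1, -0.2, -0.4]
opening: 0.0563
grasp_force: 0.0
```

Emit:
arm_command(series=[[0,0.001,0,0],[0,0.002,0,0],[0,0.003,0,0],[0,0.004,0,0],[0,0.005,0,0]])

```text
time: 5.45
ee_pos: [0.6182, -0.0381, 0.0745]
tcp_rot: [-180.0, -0.0, 156.7]
wrist_force: [-0.9, 0.3, 0.2]
opening: 0.0559
grasp_force: 0.0
```

Emit:
arm_command(series=[[0,0.001,0,0],[0,0.002,0,0],[0,0.003,0,0],[0,0.004,0,0],[0,0.005,0,0]])

```text
time: 5.95
ee_pos: [0.6202, -0.0335, 0.0745]
tcp_rot: [-180.0, 0.0, 156.7]
wrist_force: [0.0, -0.9, 0.7]
opening: 0.0558
grasp_force: 0.2
```

Run:
```python
from h import *
o=bot.get_obs(); print(o["time"],o["ee_pos"],o["opening"],o["wrist_force"])
c,K,T=look("wrist",("oil_bottle","pan_centre"))
P=(.622,-.0285); B=P
shift((*P,.073))
L=[((*P,.068),.02,(0,0,255)),((*B,.068),.014,(0,255,0)),((*B,.130),.008,(255,0,0))]
overlay(c,K,T,L,(190,120,450,320),3,"pics/w5.png")
```

```text
5.95 [ 0.62015743 -0.03349283  0.07451114] 0.05584371663328621 [ 0.04676866 -0.87539033  0.67292672]
wrist oil_bottle [291.0, 221.3] 0.56 [ 0.6142 -0.0515  0.068 ]
wrist pan_centre [327.3, 219.8] 0.76 [ 0.6227 -0.0291  0.068 ]
shift [0.0003 0.0053 0.0015] yaw 156.8
```

View pics/w5.png

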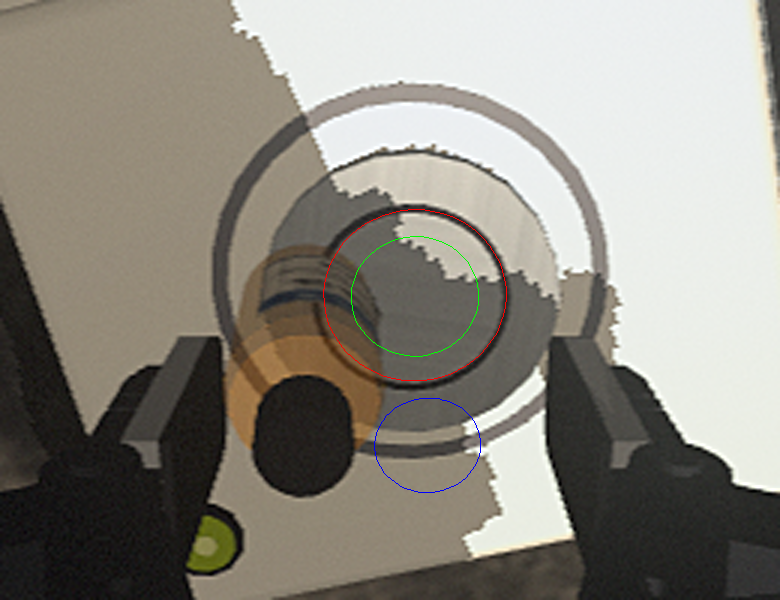

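Emit:
arm_command(series=[[0,0.001,0,0],[0,0.002,0,0],[0,0.003,0,0],[0,0.004,0,0],[0,0.005,0,0]])

```text
time: 6.6
ee_pos: [0.6221, -0.0288, 0.0745]
tcp_rot: [180.0, -0.0, 156.8]
wrist_force: [-0.5, -0.4, 0.7]
opening: 0.0562
grasp_force: 0.2
```

```bash
cat >> h.py <<'E'
def cap(P=(.622,-.0285),name=None):
    o=bot.get_obs(); c,K,T=look("wrist",("oil_bottle","pan_centre"))
    g=c["color"].max(2); m=(g<50).astype(np.uint8); m[:, :250 ]=0; m[:,390:]=0
    n,l,s,ce=cv2.connectedComponentsWithStats(m)
    M=R.from_euler('xyz',o["tcp_rot"],degrees=True)
    print(o["time"],o["ee_pos"].round(4),o["opening"],o["wrist_force"],o["grasp_force"])
    for i in range(1,n):
        if 200<s[i][4]<3000:
            p=atz(K,T,ce[i],.128); print("dark",ce[i].round(1),s[i],"tool offset from pan mm",(M.inv().apply(p-[*P,.128])*1000).round(1))
    L=[((*P,.068),.02,(0,0,255)),((*P,.068),.014,(0,255,0)),((*P,.130),.008,(255,0,0))]
    if name: overlay(c,K,T,L,(190,120,450,320),3,name)
E
python3 - <<'E'
from h import *
cap(name="pics/w6.png")
E
```

```text
wrist oil_bottle [284.3, 222.5] 0.74 [ 0.6152 -0.0512  0.068 ]
wrist pan_centre [320.1, 220.3] 0.95 [ 0.6231 -0.0289  0.068 ]
6.6 [ 0.6221 -0.0288  0.0745] 0.05618378953544327 [-0.51108771 -0.37212232  0.66161594] 0.184075771830976
dark [296.5 265.7] [ 280  246   35   40 1100] tool offset from pan mm [  0.1 -11.1  -0. ]
```

View pics/w6.png

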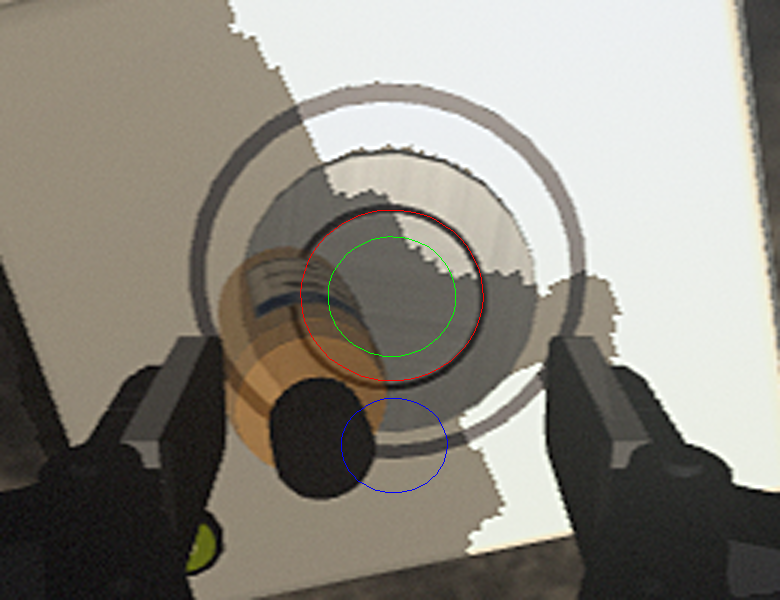

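Run:
```python
from h import *
o=bot.get_obs(); c,K,T=cam("wrist"); Tt=np.array(c["T_tool_cam"])
for px in [(264,233.3),(373,233.3),(268,273),(230,275)]:
    q,d=ray(K,Tt,px); 
    for y in (-.028,.028):
        s=(y-q[1])/d[1]; print(px,y,(q+s*d).round(4))
```

```text
(264, 233.3) -0.028 [ 0.0098 -0.028  -0.0387]
(264, 233.3) 0.028 [ 0.133   0.028  -0.3156]
(373, 233.3) -0.028 [ 0.1284 -0.028  -0.3053]
(373, 233.3) 0.028 [ 0.0065  0.028  -0.0311]
(268, 273) -0.028 [-0.0155 -0.028  -0.0339]
(268, 273) 0.028 [ 0.1601  0.028  -0.3208]
(230, 275) -0.028 [ 0.0205 -0.028  -0.0938]
(230, 275) 0.028 [ 0.1216  0.028  -0.2568]
```

Emit:
arm_command(series=[[0,-0.001,0,0],[0,-0.002,0,0],[0,-0.003,0,0],[0,-0.004,0,0],[0,-0.005,0,0]])

```text
time: 7.3
ee_pos: [0.6201, -0.0336, 0.0745]
tcp_rot: [-180.0, -0.0, 156.7]
wrist_force: [-1.1, -0.0, -0.0]
opening: 0.0564
grasp_force: 0.1
```

Emit:
arm_command(series=[[0,-0.001,0,0],[0,-0.002,0,0],[0,-0.003,0,0],[0,-0.005,0,0],[0,-0.008,0,0]])

```text
time: 7.8
ee_pos: [0.6169, -0.0409, 0.0745]
tcp_rot: [180.0, -0.0, 156.8]
wrist_force: [-0.3, 0.7, 0.6]
opening: 0.056
grasp_force: 0.0
```

Run:
```python
from h import *
cap(name="pics/w7.png")
c,K,T=cam("wrist"); Tt=np.array(c["T_tool_cam"])
for p in [(0,0,0),(0.011,0,0),(-.011,0,0),(.011,.028,0),(.011,-.028,0),(.011,-.028,-.005)]: print(p,proj(K,Tt,p))
```

```text
wrist oil_bottle [301.6, 223.3] 0.94 [ 0.6151 -0.0531  0.068 ]
wrist pan_centre [337.9, 219.8] 0.89 [ 0.6222 -0.0301  0.068 ]
7.8 [ 0.6169 -0.0409  0.0745] 0.05596692064298918 [-0.30139582  0.6623655   0.55296521] 0.0
dark [264.   68.1] [250  51  52  29 254] tool offset from pan mm [ 84.2 -34.9  -0. ]
dark [294.2 263.5] [ 277  244   34   40 1067] tool offset from pan mm [  1.2 -25.3  -0. ]
(0, 0, 0) [319.65306477 222.6582932 ]
(0.011, 0, 0) [319.68215165 206.27683773]
(-0.011, 0, 0) [319.62491414 238.51246418]
(0.011, 0.028, 0) [364.3894755  206.29301441]
(0.011, -0.028, 0) [274.98423443 206.26066446]
(0.011, -0.028, -0.005) [273.81069664 208.89089509]
```

View pics/w7.png

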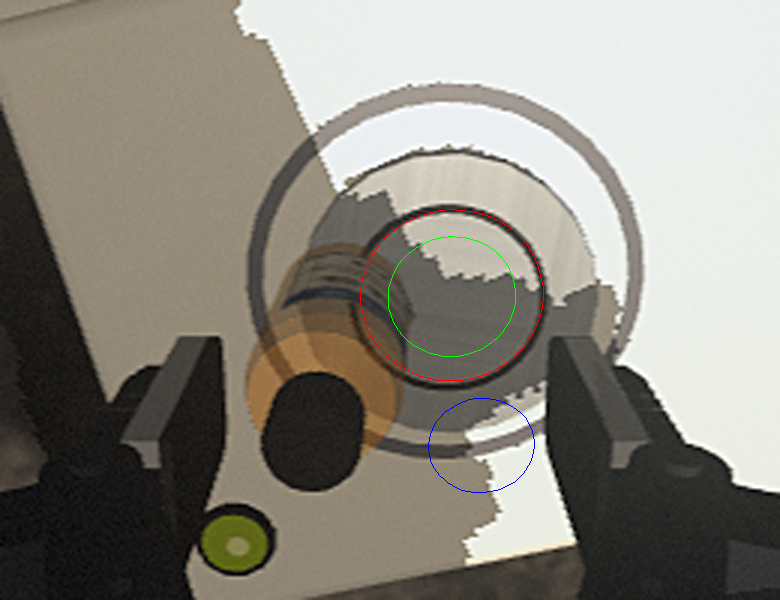

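Run:
```python
from h import *
o=bot.get_obs(); M=R.from_euler('xyz',o["tcp_rot"],degrees=True).as_matrix()
c,K,T=cam("scene"); f=6
uv=proj(K,T,o["ee_pos"]); x0,y0=int(uv[0]-65),int(uv[1]-70)
im=cv2.resize(c["color"][y0:y0+98,x0:x0+130],None,fx=f,fy=f,interpolation=cv2.INTER_CUBIC)
print(uv,im.shape)
for p,col in [((0,0,0),(0,0,255)),((0,-.028,0),(0,255,0)),((0,.028,0),(0,255,0)),((0,-.028,-.035),(255,0,0)),((0,.028,-.035),(255,0,0)),((0,0,-.073),(255,0,255))]:
    q=(proj(K,T,o["ee_pos"]+M@np.array(p))-[x0,y0]+.5)*f; cv2.drawMarker(im,tuple(int(v) for v in q),col,cv2.MARKER_CROSS,14,1)
cv2.imwrite("pics/s8.png",im)
```

```text
[342.59178347 199.72080162] (588, 780, 3)
```

View pics/s8.png

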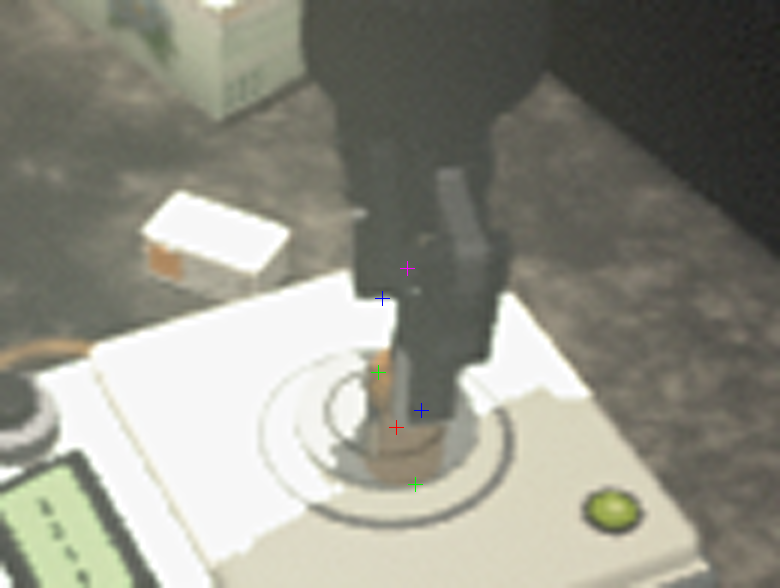

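Emit:
arm_command(series=[[0,-0.003,0,0],[0,-0.006,0.003,0],[0,-0.006,0.01,0],[0,-0.006,0.016,0],[0,-0.006,0.02,0]])

```text
time: 8.55
ee_pos: [0.6142, -0.0464, 0.0533]
tcp_rot: [-180.0, -0.1, 156.7]
wrist_force: [-0.3, -0.6, -0.3]
opening: 0.0558
grasp_force: 0.0
```

Emit:
arm_command(series=[[0,0,0.003,0],[0,0,0.006,0],[0,0,0.008,0],[0,0,0.01,0],[0,0,0.01,0]])

```text
time: 9.05
ee_pos: [0.6145, -0.0464, 0.0442]
tcp_rot: [-180.0, -0.0, 156.8]
wrist_force: [0.0, -0.1, 0.5]
opening: 0.0558
grasp_force: 0.0
```

Run:
```python
from h import *
cap(); shift((.622,-.0285,.0445))
```

```text
wrist oil_bottle [310.7, 240.3] 0.88 [ 0.6134 -0.0515  0.068 ]
wrist pan_centre [354.8, 239.2] 0.66 [ 0.6225 -0.0286  0.068 ]
9.05 [ 0.6145 -0.0464  0.0442] 0.0558353688170212 [ 0.01270519 -0.08068031  0.49047426] 0.0
dark [263.9  61. ] [250  43  52  31 275] tool offset from pan mm [ 82.4 -35.6   0. ]
shift [0.0003 0.0193 0.0002] yaw 156.8
```

Emit:
arm_command(series=[[0,0.002,0,0],[0,0.004,0,0],[0,0.006,0,0],[0,0.0075,0,0],[0,0.009,0,0]])

```text
time: 9.7
ee_pos: [0.6182, -0.0379, 0.0445]
tcp_rot: [-180.0, 0.0, 156.8]
wrist_force: [-0.8, -0.1, 0.4]
opening: 0.0558
grasp_force: 0.1
```

Emit:
arm_command(series=[[0,0.001,0,0],[0,0.002,0,0],[0,0.003,0,0],[0,0.004,0,0],[0,0.005,0,0]])

```text
time: 10.2
ee_pos: [0.6202, -0.0335, 0.0445]
tcp_rot: [-180.0, 0.0, 156.7]
wrist_force: [-1.0, 0.4, -0.5]
opening: 0.0558
grasp_force: 0.4
```

Run:
```python
from h import *
cap(); shift((.622,-.0285,.0445))
```

```text
wrist oil_bottle [294.6, 239.8] 0.91 [ 0.6154 -0.0468  0.068 ]
wrist pan_centre [328.4, 238.1] 0.82 [ 0.6219 -0.0291  0.068 ]
10.2 [ 0.6202 -0.0335  0.0445] 0.05577868033378774 [-0.98440542  0.43193052 -0.46854934] 0.3699940536171198
dark [349.3 253.8] [315 212  52  62 201] tool offset from pan mm [21.9  4.3 -0. ]
shift [ 0.0002  0.0053 -0.0001] yaw 156.8
```

Emit:
arm_command(series=[[0,0.001,0,0],[0,0.002,0,0],[0,0.003,0,0],[0,0.004,0,0],[0,0.005,0,0]])

```text
time: 10.85
ee_pos: [0.6221, -0.0288, 0.0445]
tcp_rot: [-180.0, 0.0, 156.8]
wrist_force: [-0.3, -0.9, 0.1]
opening: 0.0558
grasp_force: 0.4
```

```bash
sed -i 's/g<50/g<32/' h.py
python3 - <<'E'
from h import *
cap(name="pics/w9.png"); shift((.622,-.0285,.0445))
E
```

```text
wrist oil_bottle [289.8, 240.2] 0.59 [ 0.6165 -0.0447  0.068 ]
wrist pan_centre [319.8, 238.6] 0.8 [ 0.6222 -0.0289  0.068 ]
10.85 [ 0.6221 -0.0288  0.0445] 0.055831379301010606 [-0.25713208 -0.8951108   0.07941398] 0.35774800926446915
shift [ 0.0003  0.0002 -0.    ] yaw 156.8
```

View pics/w9.png

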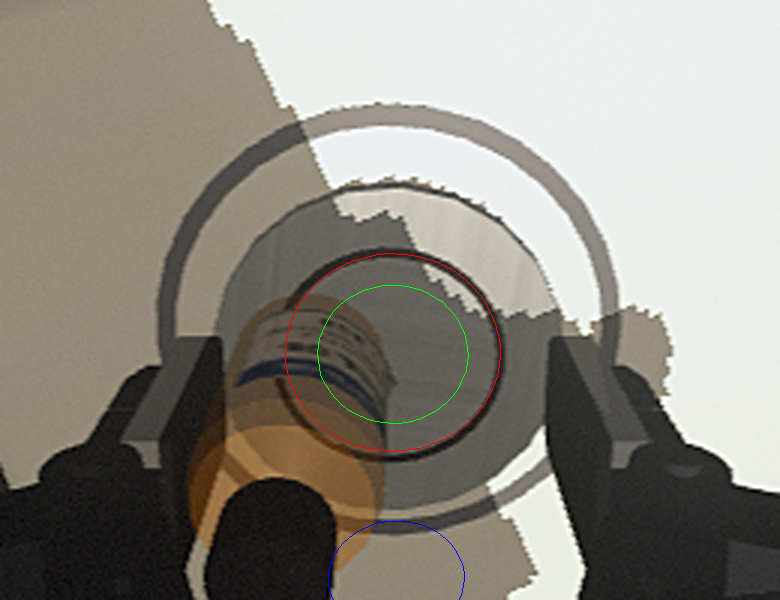

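Emit:
arm_command(series=[[0,0.001,0,0],[0,0.002,0,0],[0,0.003,0,0],[0,0.004,0,0],[0,0.005,0,0]])

```text
time: 11.5
ee_pos: [0.6241, -0.0242, 0.0445]
tcp_rot: [180.0, 0.0, 156.7]
wrist_force: [-0.1, -0.6, 0.3]
opening: 0.0561
grasp_force: 0.3
```

Emit:
arm_command(series=[[0,0.001,0,0],[0,0.002,0,0],[0,0.003,0,0],[0,0.004,0,0],[0,0.005,0,0]])

```text
time: 12.0
ee_pos: [0.626, -0.0196, 0.0445]
tcp_rot: [180.0, -0.0, 156.8]
wrist_force: [-0.4, -1.0, 0.2]
opening: 0.0561
grasp_force: 0.3
```

Run:
```python
from h import *
cap(); shift((.622,-.0285,.0445)); look("scene",("oil_bottle","pan_centre")); look("top",("oil_bottle","pan_centre"))
```

```text
wrist oil_bottle [288.9, 243.0] 0.75 [ 0.6218 -0.0367  0.068 ]
12.0 [ 0.626  -0.0196  0.0445] 0.056070998956376406 [-0.37169083 -1.00988226  0.17714167] 0.32472146674990654
shift [ 0.0002 -0.0097 -0.    ] yaw 156.8
scene oil_bottle [341.1, 198.1] 0.44 [ 0.6214 -0.0302  0.068 ]
scene pan_centre [341.5, 197.3] 0.69 [ 0.6236 -0.0287  0.068 ]
top pan_centre [416.3, 238.1] 0.36 [ 0.4931 -0.1707  0.068 ]
```

Emit:
arm_command(series=[[0,0.001,0,0],[0,0.002,0,0],[0,0.003,0,0],[0,0.004,0,0],[0,0.004,0,0]])

```text
time: 12.95
ee_pos: [0.6277, -0.0159, 0.0445]
tcp_rot: [180.0, 0.0, 156.8]
wrist_force: [-0.9, 0.5, -0.4]
opening: 0.0562
grasp_force: 0.2
```

Emit:
arm_command(series=[[0,-0.001,0,0],[0,-0.003,0,0],[0,-0.006,0,0],[0,-0.01,0,0],[0,-0.0135,0,0]])

```text
time: 13.45
ee_pos: [0.6221, -0.0289, 0.0445]
tcp_rot: [-180.0, -0.0, 156.7]
wrist_force: [-0.2, 0.2, -0.7]
opening: 0.0558
grasp_force: 0.0
```

Emit:
arm_command(series=[[0,0,-0.01,0],[0,0,-0.03,0],[0,0,-0.055,0],[0,0,-0.08,0],[0,0,-0.1,0]])

```text
time: 13.95
ee_pos: [0.6226, -0.0285, 0.147]
tcp_rot: [180.0, 0.1, 156.7]
wrist_force: [0.9, 0.0, -0.4]
opening: 0.056
grasp_force: 0.0
```

Emit:
arm_command(series=[[0,-0.02,0,0],[0,-0.04,0,0],[0,-0.06,0,0],[0,-0.06,0,0],[0,-0.06,0,0]])

```text
time: 14.45
ee_pos: [0.5988, -0.0837, 0.1452]
tcp_rot: [180.0, 0.0, 156.7]
wrist_force: [0.6, -0.5, -0.4]
opening: 0.0564
grasp_force: 0.0
```

Run:
```python
from h import *
for n in ("wrist","scene","top"): look(n)
c,K,T=cam("wrist"); P=np.array([.622,-.0285])
g=c["color"].max(2)
for z in (.13,):
    u=proj(K,T,[*P,z]); print("expected cap px",u)
    x,y=u.round().astype(int); x0,y0=x-35,y-35
    m=(g[y0:y0+70,x0:x0+70]<45).astype(np.uint8); n,l,s,ce=cv2.connectedComponentsWithStats(m)
    for i in range(1,n):
        if s[i][4]>60: print(s[i],ce[i]+[x0,y0],atz(K,T,ce[i]+[x0,y0],.13))
print(bot.get_obs()["ee_pos"])
# ring: dark pixels near projected ring
best=[]
gg=cv2.GaussianBlur(cv2.cvtColor(c["color"],cv2.COLOR_BGR2GRAY),(0,0),1).astype(float)
a=np.linspace(0,2*np.pi,180,endpoint=False)
for dx in np.arange(-.005,.0051,.0005):
  for dy in np.arange(-.005,.0051,.0005):
    v=[]
    for r in (.0205,.033-.003,.0175):
        pts=np.array([proj(K,T,[P[0]+dx+r*np.cos(t),P[1]+dy+r*np.sin(t),.068]) for t in a[::3]])
        v.append(cv2.remap(gg.astype(np.float32),pts[:,0].astype(np.float32),pts[:,1].astype(np.float32),1).ravel())
    best.append((np.median(v[1]+v[2]-2*v[0]),dx,dy))
print(sorted(best)[-4:])
```

```text
wrist oil_bottle [381.1, 190.4] 0.8 [ 0.6208 -0.0331  0.068 ]
wrist pan_centre [386.1, 187.8] 0.86 [ 0.6203 -0.0282  0.068 ]
wrist tare_key_top [276.6, 72.8] 0.83 [ 0.495 -0.077  0.063]
wrist balance [371.9, 174.6] 0.79 [ 0.623  -0.0297  0.    ]
scene oil_bottle [339.1, 199.7] 0.54 [ 0.6151 -0.0317  0.068 ]
scene pan_centre [339.1, 196.5] 0.72 [ 0.6208 -0.0239  0.068 ]
scene tare_key_top [300.2, 239.1] 0.41 [ 0.4915 -0.0737  0.063 ]
scene balance [338.1, 218.6] 0.8 [ 0.6211 -0.0248  0.    ]
top oil_bottle [339.1, 173.5] 0.58 [ 0.6239 -0.0222  0.068 ]
top pan_centre [339.9, 175.8] 0.71 [ 0.6191 -0.0238  0.068 ]
expected cap px [407.01694426 214.37537831]
[ 0.59860641 -0.08359323  0.14447847]
[(np.float32(122.208984), np.float64(-4.336808689942018e-18), np.float64(-0.0010000000000000035)), (np.float32(122.81348), np.float64(-4.336808689942018e-18), np.float64(-0.0005000000000000039)), (np.float32(122.853516), np.float64(-0.0005000000000000039), np.float64(-0.0010000000000000035)), (np.float32(124.31738), np.float64(-0.0005000000000000039), np.float64(-0.0005000000000000039))]
```

Run:
```python
from h import *
c,K,T=cam("wrist"); P=np.array([.6215,-.029])
im=c["color"]; x,y=proj(K,T,[*P,.13]).round().astype(int)
s=im[y-30:y+24:3,x-36:x+30:3]
print(x,y); print(s.max(2))
# orange/brown mask
hsv=cv2.cvtColor(im,cv2.COLOR_BGR2HSV); m=((hsv[...,1]>90)&(hsv[...,0]<22)&(hsv[...,2]>50)).astype(np.uint8)
u,v=proj(K,T,[*P,.068]); print("foot px",u,v)
n,l,st,ce=cv2.connectedComponentsWithStats(m)
for i in range(1,n):
    if st[i][4]>80: print(st[i],ce[i])
for z,r in((.072,.014),(.118,.014)):
    print(z,[proj(K,T,[*P,z])], [proj(K,T,[P[0]+r*np.cos(t),P[1]+r*np.sin(t),z]).round(1) for t in np.radians([66.8,156.8,246.8,336.8])])
```

```text
406 214
[[202  74  90  95  93 115  99  94  82  84  84 211 207  41 188 197 196 191
  241 241 130 207]
 [ 95  95  95  94  99  69  74  94 100  97 158  77 209  61 194 195 192 189
  241 242 133 219]
 [100  92  95  90  96  94  94 108 107 142 164 165  91 100 195 195 195 187
  241 245 138 241]
 [ 95  94  93  94  96 101 109 107 137 132 198 193 123  86 199 192 197 194
  240 241 137 247]
 [101  91  94  93  94 106 120 135 139 162 192 193 169 133 118 194 194 223
  239 190 128 242]
 [103  96  95  94 109 124 139 137 136 197 194 193 156 131  95 181 190 237
  242 130 220 239]
 [106  95  93  98 101 138 135 140 154  53  50  55  53 195 127 187 183 241
  236 136 247 239]
 [110 106  93  99 118 133 134 129  55  52  62  55  58  53 196 193 233 243
  127 128 240 239]
 [ 44 108 101  97 123 131 133  60  55  59  63  66  68  65  52 192 240 219
  131 246 238 239]
 [107 138  42 140 113 192 194  49  55  60  68  66  64  64  67 140 243 135
  221 239 238 239]
 [102 146 196 197 138 139 176  54  55  61  61  61  64  66  66  67 132 184
  241 239 238 238]
 [ 99 192 185 184 156 182 178 159  56  59  64  61  65  65  64  91 162
[... 402 characters left out ...]
113  49  85  79  79 121 161 255 241 239 238 238 238 238 238 238 239
  239 239 239 239]
 [240  52  48  81  89  86  65 242 237 236 238 238 238 238 239 238 238 239
  239 238 238 239]]
foot px 385.84029044668927 189.88205905961576
[465  28  44  81 862] [491.9361949   61.42111369]
[519 120  22  13 140] [529.70714286 125.65      ]
[380 190  36  34 453] [395.39293598 203.799117  ]
[185 209  36  37 512] [204.39257812 225.76171875]
0.072 [array([386.86099551, 191.09981008])] [array([402.8, 191.1]), array([387.9, 175.5]), array([370.9, 191.1]), array([385.8, 206.3])]
0.118 [array([401.28119912, 208.30381754])] [array([420.6, 208.3]), array([402.8, 189.7]), array([381.9, 208.3]), array([399.8, 226.3])]
```

Run:
```python
from h import *
shift((.495,-.0765,.1445))
```

```text
shift [ 0.098  -0.0343 -0.    ] yaw 156.7
```

Emit:
arm_command(series=[[0.025,-0.009,0,0],[0.05,-0.018,0,0],[0.075,-0.026,0,0],[0.098,-0.034,0,0],[0.098,-0.034,0,0]], hand=0)

```text
time: 15.8
ee_pos: [0.4933, -0.076, 0.1452]
tcp_rot: [180.0, 0.0, 156.7]
wrist_force: [0.7, -0.4, -0.6]
opening: -0.0002
grasp_force: 0.0
```

Emit:
arm_command(series=[[0,0,0.02,0],[0,0,0.04,0],[0,0,0.06,0],[0,0,0.07,0],[0,0,0.07,0]])

```text
time: 16.3
ee_pos: [0.4948, -0.0761, 0.0732]
tcp_rot: [-180.0, -0.1, 156.7]
wrist_force: [0.1, 0.2, 0.3]
opening: -0.0001
grasp_force: 0.0
```

Run:
```python
from h import *
look("wrist"); o=bot.get_obs(); print(o["ee_pos"],o["wrist_force"],o["opening"])
c,K,T=cam("wrist"); Tt=np.array(c["T_tool_cam"]); print(c["color"][205:260:3,290:350:3].max(2))
hsv=cv2.cvtColor(c["color"],cv2.COLOR_BGR2HSV); m=((hsv[...,1]>120)&(abs(hsv[...,0].astype(int)-60)<15)&(hsv[...,2]>60)).astype(np.uint8)
n,l,st,ce=cv2.connectedComponentsWithStats(m)
for i in range(1,n):
    if st[i][4]>60: print(st[i],ce[i],atz(K,T,ce[i],.063))
print(proj(K,T,(.495,-.0765,.063)), [proj(K,Tt,(x,0,z)).round(1) for x in(.011,-.011) for z in (-.02,-.025,-.03,-.035)])
```

```text
wrist tare_key_top [318.3, 217.2] 0.86 [ 0.4946 -0.0769  0.063 ]
wrist balance [415.3, 289.4] 0.9 [ 0.6222 -0.0292  0.    ]
[ 0.49585781 -0.07623298  0.07556556] [-0.50569185 -0.90554342  1.00265747] -0.00019467499369155177
[[141  71  73  74  69  69  88  86  86  87  86  87  85  84  77 111 139 140
  138 203]
 [159  67  70  69  66  86  86  87  88  86  88  85  82  83  83  62 110 116
  109 116]
 [157  66  70  68  65  82  85  86  84  84  86  83  85  83  83  75  72  76
   66 126]
 [131  64  71  67  65  86  80  84  83  83  82  85  83  81  81  68  75  73
   71 117]
 [ 83  88  67  70  67  84  84  81  82  81  81  83  82  84  82  65  76  75
   65 152]
 [ 70 161  68  64  71  78  81  79  82  82  80  84  82  81  80  77  72  75
  125 149]
 [ 74 156  90  70  69  64  83  79  82  80  82  82  84  81  70  72  72  62
  154 149]
 [ 59 120 154  58  65  73  74  79  78  80  81  78  79  70  75  73  62 156
  150 149]
 [ 45  62 151 150  90  71  65  67  67  29  29  77  68  69  72  65 158 149
  151 147]
 [ 28  73 155 147 150  92  65  69  64  28  30  70  69  71 124 153 149 149
  151 150]
 [ 35  68 129 150 150  88 
[... 340 characters left out ...]
 64  71  60  26  27  69  70  71  67  41  39  43
   43  95]
 [ 18  21  24  26  28  65  67  67  56  25  29  73  70  69  73  36  37  33
   38  78]
 [ 23  22  26  20  34  64  66  68  53  34  33  70  68  71  74  34  39  37
   35  39]
 [ 21  26  23  22  34  69  65  67  57  25  22  74  70  68  69  33  32  36
   36  26]
 [ 27  28  22  28  48  66  64  64  52  26  26  69  65  67  69  28  37  37
   41  31]]
[303 198  33  31 820] [318.74878049 212.72317073] [ 0.49368232 -0.07589881  0.063     ]
[318.69950823 214.73522829] [array([319.8, 217.7]), array([319.9, 221. ]), array([319.9, 224.5]), array([320. , 228.3]), array([319.8, 253.2]), array([319.8, 257.4]), array([319.9, 261.9]), array([319.9, 266.7])]
```

Emit:
arm_command(series=[[0,0,0.01,0],[0,0,0.02,0],[0,0,0.028,0],[0,0,0.033,0],[0,0,0.036,0]])

```text
time: 17.1
ee_pos: [0.4947, -0.0761, 0.0376]
tcp_rot: [-180.0, -0.1, 156.8]
wrist_force: [-0.5, -0.0, 0.2]
opening: 0.0
grasp_force: 0.0
```

Emit:
arm_command(series=[[0,0,0.001,0],[0,0,0.002,0],[0,0,0.003,0],[0,0,0.004,0],[0,0,0.004,0]])

```text
time: 17.6
ee_pos: [0.4952, -0.0762, 0.0345]
tcp_rot: [-180.0, 0.0, 156.7]
wrist_force: [-0.7, -0.3, 0.3]
opening: -0.0002
grasp_force: 0.0
```

Emit:
arm_command(series=[[0,0,0.001,0],[0,0,0.002,0],[0,0,0.002,0],[0,0,0.002,0],[0,0,0.002,0]])

```text
time: 18.1
ee_pos: [0.4952, -0.0762, 0.0326]
tcp_rot: [180.0, 0.0, 156.7]
wrist_force: [-0.3, 0.3, 2.4]
opening: -0.0002
grasp_force: 1.1
```

Emit:
arm_command(series=[[0,0,0.001,0],[0,0,0.001,0],[0,0,0.001,0],[0,0,0.001,0],[0,0,0.001,0]])

```text
time: 18.6
ee_pos: [0.4953, -0.0762, 0.0316]
tcp_rot: [180.0, 0.0, 156.7]
wrist_force: [0.5, 0.3, 3.1]
opening: -0.0001
grasp_force: 1.4
```

Emit:
arm_command(series=[[0,0,0.001,0],[0,0,0.001,0],[0,0,0.001,0],[0,0,0.001,0],[0,0,0.001,0]])

```text
time: 19.1
ee_pos: [0.4952, -0.0762, 0.0305]
tcp_rot: [180.0, 0.0, 156.7]
wrist_force: [1.5, 0.0, 3.9]
opening: 0.0001
grasp_force: 1.8
```

Emit:
arm_command(series=[[0,0,0.0005,0],[0,0,0.001,0],[0,0,0.001,0],[0,0,0.001,0],[0,0,0.001,0]])

```text
time: 19.6
ee_pos: [0.4953, -0.0762, 0.0302]
tcp_rot: [180.0, 0.0, 156.7]
wrist_force: [-1.3, 0.1, 9.4]
opening: -0.0002
grasp_force: 4.5
```

Bottomed out; release the key and withdraw.

Emit:
arm_command(series=[[0,0,-0.003,0],[0,0,-0.008,0],[0,0,-0.02,0],[0,0,-0.05,0],[0,0,-0.09,0]])

```text
time: 20.1
ee_pos: [0.4938, -0.076, 0.1193]
tcp_rot: [-179.9, -0.2, 156.7]
wrist_force: [1.1, -0.4, 1.2]
opening: -0.0001
grasp_force: 0.0
```

Emit:
arm_command(series=[[0,0,-0.04,0],[0,0,-0.06,0],[0,0,-0.06,0],[0,0,-0.06,0],[0,0,-0.06,0]])

```text
time: 20.6
ee_pos: [0.4946, -0.0761, 0.1783]
tcp_rot: [-180.0, -0.1, 156.7]
wrist_force: [-0.2, 0.1, -0.7]
opening: 0.0
grasp_force: 0.0
```

Run:
```python
from h import *
o=bot.get_obs(); print(o["ee_pos"],o["wrist_force"])
look("wrist",("oil_bottle","pan_centre","tare_key_top"))
c,K,T=cam("wrist"); P=np.array([.6215,-.029]); im=c["color"]
print("exp cap",proj(K,T,[*P,.13]),proj(K,T,[*P,.118]))
u=proj(K,T,[*P,.12]).round().astype(int); m=(im[u[1]-25:u[1]+25,u[0]-25:u[0]+25].max(2)<72).astype(np.uint8)
n,l,st,ce=cv2.connectedComponentsWithStats(m)
for i in range(1,n):
    if st[i][4]>40: print(st[i],ce[i]+u-25)
```

```text
[ 0.49457463 -0.07606965  0.17829261] [-0.15843203  0.10231874 -0.65007433]
wrist oil_bottle [401.9, 271.3] 0.59 [ 0.6234 -0.0326  0.068 ]
wrist pan_centre [406.3, 271.6] 0.65 [ 0.6256 -0.0283  0.068 ]
wrist tare_key_top [320.9, 180.1] 0.81 [ 0.495  -0.0743  0.063 ]
exp cap [424.09018586 304.9885615 ] [419.57377987 296.64563609]
[   0    0   50   50 1989] [417.42031171 300.11915535]
```

```bash
python3 -c "
from workcell import bot
print(bot.job_done())"
```

```text
the job is handed in; nothing more can be done
None
```

I slid the bottle into the ring (about 1 mm off centre by the wrist camera), took the fingers off it, then pressed the green key to its stop and released it. On the first try the push landed too high and the bottle tilted briefly, by an estimated 10–13°, then stood back up. The job is handed in; no verdict came back.

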